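Index the length stop and load the crosscut jig

TASK

Set up the crosscut jig for sawing to the yellow length: push the tab of the stop turret round until the yellow stop has clicked in pointing along the fence at the block, then push the wooden block square against the fence and along it until its end rests against the yellow stop. Only push, without ramming: the block is not to be lifted off the bed, and leave the tools lying round the jig where they are.

Things in the scene. Friction and masses are not known exactly. Their poses are not given: they have to be found in the camera images.
- jig: crosscut jig screwed to the bench: plywood bed 18 mm thick, from x = -85 to +65 and y = -200 to +195 mm. Origin: underside of the bed, on the line along which the work slides; y runs along the fence to the turret. Hardwood fence along the far (+x) side from y = -200 to +35 mm, face at x = +35 mm, top 56 mm above the bench. A thin saw kerf crosses at y = 0.
- turret_axis (a point): point where the turret's upright axis meets the bed top: jig (0, 130, 18) mm. Aluminium drum, 28 mm radius, top 36 mm above the bed (nut to 52 mm). Four stop screws stick out level, 22.5 mm above the bed, with round 14 mm coloured caps and like dots on the drum; counter-clockwise from above yellow, red, blue, green, tips 58, 84, 71 and 46 mm from the axis.
- turret (a joint): turret angle, rad, growing counter-clockwise from above. 0 or 2 pi: yellow stop points along the jig's -y, at the block. A spring makes it click every quarter turn; past 45 degrees it runs on to the next click and stays there. 2 to 4 N at the tab turns it. Starts between 0.9 and 5.4, as a rule at a click, now and then left between two; range -1.2 to 7.4, so both ways round are open.
- stop_yellow (a point): centre of the yellow stop's tip, 58 mm from the turret axis; turns with the turret
- tab_mid (a point): middle of the turret's upright thumb tab: dark steel plate with black top, 22 mm long radially (41 to 63 mm from the axis), 6 mm thick, 40 to 65 mm above the bed, on a flat arm over the drum. Fixed to the turret (geom turret_c0) half-way between the blue and green stops; at joint 0 it points to the jig's (-x, +y) diagonal. This point is 52 mm from the axis, 51 mm above the bed.
- block: dark hardwood block, 140 mm long (own x), 70 mm wide (own y), 45 mm high, about 0.29 kg, lying flat on the jig's bed on the robot's side of the fence. Origin: centre of its underside; own x points roughly along the jig's y. It starts 12 to 24 mm further from the fence than when it touches it, up to 7 degrees askew, 60 to 105 mm short of the yellow stop.
- block_end (a point): centre of the block's end face that looks towards the turret (own x = +70 mm, 22.5 mm above its underside)
- comb_square: steel combination square with a cast head, 300 x 86 x 27 mm, left lying near the jig; origin at the centre of its underside
- tape_measure: yellow pocket tape measure, 37 x 92 x 64 mm, left lying near the jig; origin at the centre of its underside
- carpenter_pencil: flat red carpenter's pencil, 13 x 176 x 7 mm, left lying near the jig; origin at the centre of its underside
- chisel_b: bench chisel with a pale wooden handle, 263 x 29 x 29 mm, left lying near the jig; origin at the centre of its underside

How it is judged:
By the outcome, as a careful person would: the job done as asked, in the order asked, and still so for the second after the job is handed in, with the robot touching nothing.
It also fails if it takes over 72 s, if anything falls off the work surface, if the arm or the gripper's body presses on something with over 40 N, if the wrist force passes 120 N, or if a joint passes its speed limit or range.

ROBOT

A 6-joint arm with a two-finger parallel gripper is mounted at the origin on a cart in front of the work surface, level with it; the furniture and walls round the work are solid. World frame = base frame: x ahead of the robot, y to its left, z up, the work surface at z = 0. Lengths are in m, angles in rad, forces in N, time in s.
With the tool pointing down it reaches from about 0.25 to 0.8 m from the base axis. Payload 3.9 kg.
Tool frame: the origin (TCP) lies at the very end of the fingers, on their centre line; the grasp point (between the pads) lies 19 mm behind it; x points along the fingers, z is the direction in which the jaws open and shut, and the axes are right-handed (so a half turn about x gives the same grasp; the last joint's range is limited). The gripper opens to 85 mm and grips with 20 to 120 N. Pads are 22 mm wide; open, the fingers measure 114 mm over their backs; the gripper's body (76 mm by 85 mm) begins 54 mm behind the grasp point. The pads swing forward as they close: fully open they stand 13 mm farther back than shut.
Start: joints at [-1.138, 0.26, -0.138, 1.173, 0, 1.571], TCP at [0.22, -0.477, 0.231] pointing down, gripper open.
Joint ranges: [-2.78, 2.78], [-0.83, 1.72], [-1.28, 1.37], [-1.9, 2.12], [-1.57, 1.48], [-3.14, 3.14]. Speed limits (rad/s): [2.57, 2.57, 3.14, 3.14, 3.14, 3.14].

INTERFACE

Orientations are given as [roll, pitch, yaw] about the fixed x, y, z axes, in that order (R = Rz(yaw) Ry(pitch) Rx(roll)).
In Python, from bench import sense, optics, order gives the robot as it stands. The module is installed in compiled form; this text tells all that it offers.
- The arm moves only by the tool step_arm, never from a script. Its argument "deltas" is a list that holds one entry, the list of rows, each a list of 7 numbers: the shift along the world's x, y, z in cm, then the turn, a rotation vector about the world's x, y, z in degrees, then the gripper's target within -1 to 1 (shut at 1, half-way at 0, fully open at -1). A call has 1 to 5 rows; each row is the pose to reach, as a shift and turn from the pose measured when the call began; what a row does not reach only later rows make up. A row lasts 1/8 s, in which the tool goes at most 62.5 mm and 10.7 degrees, less where a joint would pass 70% of its speed; a pose out of reach is approached as far as the arm can. A call with a gripper value outside its range is refused whole. The fingers move at their own pace and stop on an object; the grip force is fixed at half the most. Time passes only in rows, so rows that repeat a pose let the fingers close. It gives the time, the measured TCP pose, the force and the opening at its end, in the units of the state.
- sense(): the state, without advancing time (a new reading comes with each control period).
- optics.snapshot(name): name is "side" or "top"; returns the picture (384x512x3 uint8, red, green, blue); there is no depth.
- optics.camera_params(name): a dict with "fovy" (degrees; the focal length in pixels is half the picture's height over the tangent of half this angle, whatever the lens; pixels are square), "cx", "cy" (the principal point, pixels), "position" and "orientation" of the camera in the world. Camera axes: x right, y up, looking along -z (the intrinsics and any distortion apply to the point x, -y, -z); pixel columns grow to the right and rows downward; lengths in m; the calibration is good to about 2 mm. A picture is of the moment at which its call begins. camera_params takes no time and is no camera call.
- order.close_job(): hands the job in, once; it reports no verdict.
The state is a dict: "clock": time; "joints": joint angles; "dq": joint speeds; "tau": joint torques, N m; "tcp_pos": TCP position; "eef_rot": TCP orientation; "wrist_force": force on the tool from outside, world axes, zero at the start; "ft_torque": the same for the moment, N m; "gripper_width": opening from 0.0 (shut) to 1.0 (fully open).
Only numpy, scipy, OpenCV 4.12 (cv2) and the standard library are available. Lean on these libraries where they do the work, as an engineer would, in place of code of your own. Each camera call takes 0.05 s, during which the arm holds its last target.

## Working session

There is one attempt and no reset: what is moved stays moved. The work goes in short steps, Python scripts to look and compute and a tool call to move; the robot and the scene stay as the last step left them, time stands still between calls to the robot, and variables do not carry over. Pictures are saved under pics/ and viewed, and the job is handed in when it is done.

Besides the shell and the picture viewer there is one more tool, called after "Request:" as name(argument=value, ...), one argument or row to a line, values as JSON. step_arm: Moves the arm, as the interface text tells. Its arguments: {"type":"object","properties":{"deltas":{"type":"array","items":{"type":"array","items":{"type":"array","items":{"type":"number"}}}}},"required":["deltas"]}

```bash
mkdir -p pics
python3 - <<'E'
from bench import sense, optics, order
import cv2
print(sense())
for n in("top","side"):
    print(optics.camera_params(n))
    im=optics.snapshot(n); cv2.imwrite(f"pics/{n}0.png",im[:,:,::-1])
E
```

```text
{'clock': 0.0, 'joints': array([-1.13796479e+00,  2.60676601e-01, -1.39418916e-01,  1.17272600e+00,
       -1.12426127e-05,  1.57082173e+00]), 'dq': array([ 0.00096147,  0.00037157,  0.00036014,  0.00066666, -0.00137356,
        0.0007702 ]), 'tau': array([ 5.65265291e-04, -4.05677068e+01,  2.53922135e+01,  1.87040196e-02,
        1.73858898e-04, -2.01592385e-06]), 'tcp_pos': array([ 0.21990285, -0.47593461,  0.23044997]), 'eef_rot': array([-3.13601592,  1.56877111,  2.0091792 ]), 'wrist_force': array([ 0.30388856, -0.65704612, -0.51142913]), 'ft_torque': array([-0.02085765, -0.01547945,  0.04735961]), 'gripper_width': 0.9983603514789616}
{'fovy': 49.41442024829568, 'cx': 259.88959630358534, 'cy': 191.0107142959348, 'position': array([ 0.4013545 , -0.06047211,  1.36098963]), 'orientation': array([ 0.11629087,  0.00979837, -1.57033888])}
{'fovy': 42.669620174752424, 'cx': 257.2920468215423, 'cy': 192.61873648518375, 'position': array([0.23146748, 0.82207168, 0.95199406]), 'orientation': array([ 0.81147748, -0.01637849, -2.76726952])}
```

View pics/top0.png

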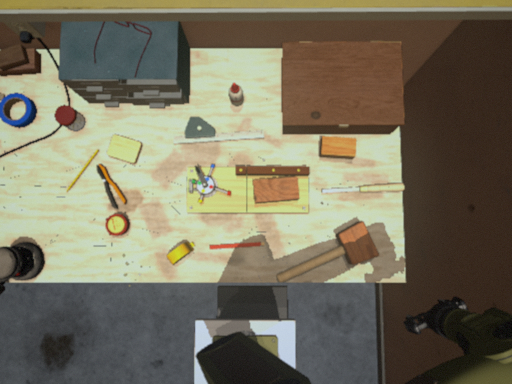

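View pics/side0.png

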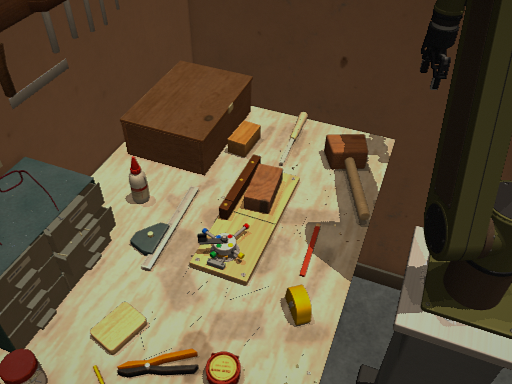

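The top picture shows the jig at about (187–309, 165–213), with the turret near (206,186) and the block near (276,190). Zooming in next.

Run:
```python
import cv2
a=cv2.imread("pics/top0.png")[155:225,175:325]; cv2.imwrite("pics/top0z.png",cv2.resize(a,None,fx=5.3,fy=5.3,interpolation=cv2.INTER_CUBIC))
a=cv2.imread("pics/side0.png")[145:290,180:310]; cv2.imwrite("pics/side0z.png",cv2.resize(a,None,fx=4.1,fy=4.1,interpolation=cv2.INTER_CUBIC))
```

```text
(no output)
```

View pics/top0z.png

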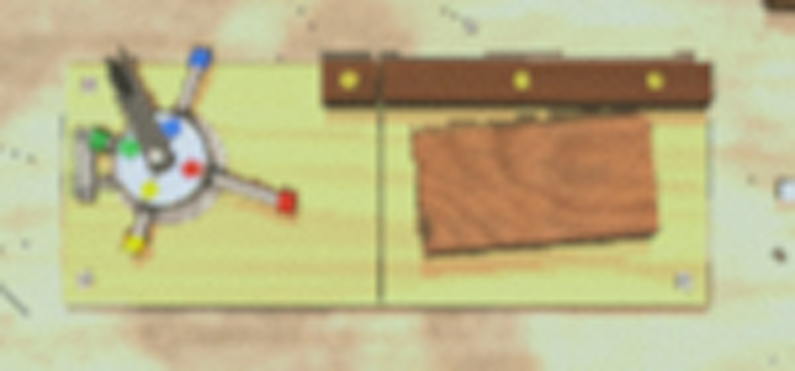

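View pics/side0z.png

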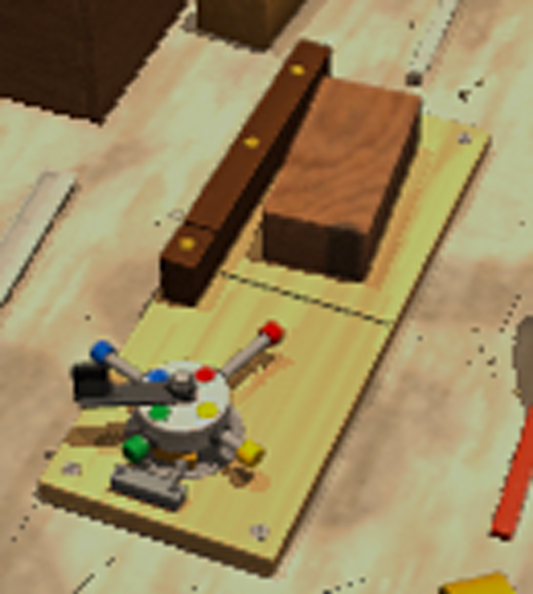

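Top view: red points roughly along −y (right and slightly down), so the turret rests between clicks at about 4.4 rad. The tab points up-left. I'll fit the jig, block and turret from pixel picks.

```bash
cat > h.py <<'E'
import numpy as np, cv2
from scipy.spatial.transform import Rotation as R
from scipy.optimize import least_squares
from bench import sense, optics, order
def cam(n):
    p=optics.camera_params(n); f=192/np.tan(np.radians(p['fovy']/2))
    return f,p['cx'],p['cy'],np.array(p['position']),R.from_euler('xyz',p['orientation']).as_matrix()
CAM={n:cam(n) for n in('top','side')}
def proj(n,P):
    f,cx,cy,c,M=CAM[n]; q=(np.atleast_2d(P)-c)@M
    return np.stack([cx+f*q[:,0]/-q[:,2], cy+f*q[:,1]/q[:,2]],1)
Z={'top':(175,155,5.3),'side':(180,145,4.1)}
def unz(n,p):
    x,y,s=Z[n]; p=np.array(p,float); return (p+.5)/s-.5+[x,y]
def zz(n,p):
    x,y,s=Z[n]; return (p-[x,y]+.5)*s-.5
def T(pose,P,z0=0):
    x,y,a=pose; P=np.atleast_2d(P).astype(float); c,s=np.cos(a),np.sin(a)
    return np.stack([x+c*P[:,0]-s*P[:,1], y+s*P[:,0]+c*P[:,1], z0+P[:,2]],1)
def tur(th,r,ang0,z): # jig coords
    a=ang0+th; return np.array([r*np.cos(a),.130+r*np.sin(a),z])
D=np.radians
STOPS={'yellow':(-90,.058),'red':(0,.084),'blue':(90,.071),'green':(180,.046)}
def jigfit(obs,x0):
    # obs: list (cam, jigpoint, zoompx)
    fun=lambda p:np.concatenate([(proj(n,T(p,P))-unz(n,u)).ravel() for n,P,u in obs])
    return least_squares(fun,x0,loss='soft_l1')
def shot(n,name,pts=()):
    im=optics.snapshot(n)[:,:,::-1].copy()
    x,y,s=Z[n]; w,h=(150,70) if n=='top' else (130,145)
    z=cv2.resize(im[y:y+h,x:x+w],None,fx=s,fy=s,interpolation=cv2.INTER_CUBIC)
    cv2.imwrite('pics/'+name,z)
E
cat > fit0.py <<'E'
from h import *
obs=[('top',(.065,.195,.018),(65,62)),('top',(-.085,.195,.018),(64,304)),('top',(-.085,-.2,.018),(709,304)),
('top',(.035,.035,.056),(323,105)),('top',(.065,-.2,.056),(712,58)),('top',(.035,-.2,.056),(712,104)),
('top',(-.085,0,.018),(380,302)),
('side',(.065,.195,.018),(40,487)),('side',(-.085,.195,.018),(273,562)),('side',(-.085,-.2,.018),(491,137)),
('side',(-.085,0,.018),(390,322)),('side',(.035,.035,.056),(200,262))]
r=jigfit(obs,[.5,-.1,0]); J=r.x; print('jig',J, r.fun.reshape(-1,2).round(2).tolist())
bobs=[('top',(.07,.035,.045),(413,131)),('top',(.07,-.035,.045),(427,247)),('top',(-.07,-.035,.045),(657,233)),('top',(-.07,.035,.045),(650,117)),
('side',(-.07,.035,.045),(325,78)),('side',(-.07,-.035,.045),(422,97)),('side',(.07,-.035,.045),(368,240)),('side',(.07,.035,.045),(265,212))]
fb=lambda p:np.concatenate([(proj(n,T(p,P,.018))-unz(n,u)).ravel() for n,P,u in bobs])
rb=least_squares(fb,[J[0],J[1]-.1,J[2]+np.pi/2],loss='soft_l1');B=rb.x
print('block',B,rb.fun.reshape(-1,2).round(2).tolist())
tob=[('top','blue',(200,58)),('top','red',(288,203)),('top','yellow',(136,242)),('top','green',(98,140)),('side','blue',(101,352)),('side','red',(272,332)),('side','yellow',(250,452)),('side','green',(135,448))]
ft=lambda t:np.concatenate([(proj(n,T(J,tur(t[0],STOPS[c][1]-.003,D(STOPS[c][0]),.0405)))-unz(n,u)).ravel() for n,c,u in tob])
rt=least_squares(ft,[4.4],loss='soft_l1'); th=rt.x[0]
print('theta',th,rt.fun.reshape(-1,2).round(2).tolist())
c,s=np.cos(J[2]),np.sin(J[2]); d=B[:2]-J[:2]; bj=[c*d[0]+s*d[1],-s*d[0]+c*d[1],np.degrees(B[2]-J[2])-90]
print('block in jig',bj)
print('axis',T(J,(0,.13,.018)),'tab',T(J,tur(th,.052,D(135),.069)),'tab goal',T(J,tur(0,.052,D(135),.069)))
np.savez('fit.npz',J=J,B=B,th=th)
im=cv2.imread('pics/top0z.png')
for n in('top','side'):
    im=cv2.imread(f'pics/{n}0z.png')
    def poly(P,col):
        q=zz(n,proj(n,P)); cv2.polylines(im,[np.round(q).astype(int).reshape(-1,1,2)],True,col,1)
    poly(T(J,[(.065,.195,.018),(-.085,.195,.018),(-.085,-.2,.018),(.065,-.2,.018)]),(255,0,0))
    poly(T(J,[(.065,.035,.056),(.035,.035,.056),(.035,-.2,.056),(.065,-.2,.056)]),(255,0,255))
    poly(T(B,[(.07,.035,.045),(.07,-.035,.045),(-.07,-.035,.045),(-.07,.035,.045)],.018),(0,0,255))
    poly(T(J,[tur(th,r,D(135),z) for r,z in((.041,.058),(.063,.058),(.063,.083),(.041,.083))]),(0,255,255))
    for k,(a,rr) in STOPS.items(): poly(T(J,[tur(th,.028,D(a),.0405),tur(th,rr,D(a),.0405)]),(0,0,0))
    cv2.imwrite(f'pics/{n}0o.png',im)
E
python3 fit0.py; python3 -c "
from h import *
s=sense();print(R.from_euler('xyz',s['eef_rot']).as_matrix().round(3))"
```

```text
jig [ 0.57402828 -0.00467214 -0.00338942] [[0.43, 0.02], [-0.5, 0.21], [0.35, 0.6], [-0.22, -0.74], [0.6, -1.06], [0.7, -0.39], [0.29, 0.78], [-0.7, -0.62], [0.39, 0.64], [0.2, -0.6], [0.8, 1.86], [-1.24, 2.4]]
block [ 0.60421482 -0.09784798  1.48516368] [[0.18, 4.63], [-0.51, -39.15], [0.34, -32.82], [-0.02, 11.03], [11.82, 3.64], [-34.26, -8.44], [-45.28, -13.17], [3.46, 2.15]]
theta 4.398843752866791 [[0.39, -0.3], [0.88, 0.13], [-0.07, 1.23], [0.05, 0.03], [-0.12, 1.27], [0.26, 0.93], [1.04, 2.04], [-0.38, 2.07]]
block in jig [np.float64(0.03050217748680635), np.float64(-0.09307299886507504), np.float64(-4.712189452871783)]
axis [[0.5744689  0.12532712 0.018     ]] tab [[0.62086658 0.14880594 0.069     ]] tab goal [[0.53782419 0.16222109 0.069     ]]
[[-0.001  0.908  0.419]
 [ 0.002  0.419 -0.908]
 [-1.     0.    -0.002]]
```

```bash
sed -i '/^bobs=/,/^(.side.*265,212/ s/,\(-\?\)\.035,\.045/,\1.035,.045/g' fit0.py
python3 - <<'E'
L=open('fit0.py').read().split('\n')
for i,l in enumerate(L):
    if l.startswith('bobs=') or "(325,78)" in l:
        L[i]=l.replace(',-.035,',',@,').replace(',.035,',',-.035,').replace('@','.035')
open('fit0.py','w').write('\n'.join(L))
E
python3 fit0.py
```

```text
jig [ 0.57402828 -0.00467214 -0.00338942] [[0.43, 0.02], [-0.5, 0.21], [0.35, 0.6], [-0.22, -0.74], [0.6, -1.06], [0.7, -0.39], [0.29, 0.78], [-0.7, -0.62], [0.39, 0.64], [0.2, -0.6], [0.8, 1.86], [-1.24, 2.4]]
block [ 0.55897953 -0.09862053  1.649249  ] [[0.5, 0.51], [-0.43, 0.75], [0.87, -0.13], [0.21, -0.34], [-0.11, 0.2], [0.41, 0.62], [-0.3, -0.44], [-1.05, 0.57]]
theta 4.398843752866791 [[0.39, -0.3], [0.88, 0.13], [-0.07, 1.23], [0.05, 0.03], [-0.12, 1.27], [0.26, 0.93], [1.04, 2.04], [-0.38, 2.07]]
block in jig [np.float64(-0.014730229951688144), np.float64(-0.09399886055867225), np.float64(4.689206636080243)]
axis [[0.5744689  0.12532712 0.018     ]] tab [[0.62086658 0.14880594 0.069     ]] tab goal [[0.53782419 0.16222109 0.069     ]]
```

View pics/top0o.png

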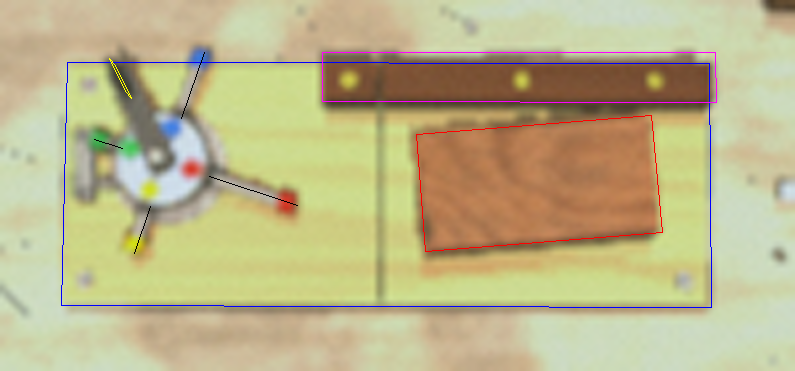

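View pics/side0o.png

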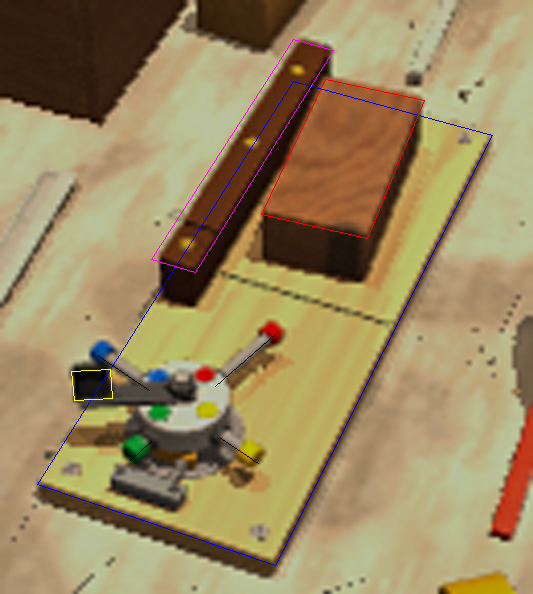

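Request:
step_arm(
  deltas=[
    [[3.4, 4.9, 0, 0, 0, 0, 1], [6.8, 9.8, 0, 0, 0, 0, 1], [10.2, 14.7, 0, 0, 0, 0, 1], [13.6, 19.6, 0, 0, 0, 0, 1], [17, 24.5, 0, 0, 0, 0, 1]],
  ],
)

```text
clock: 0.72
tcp_pos: [0.3905, -0.2293, 0.2303]
eef_rot: [-3.083, 1.569, 2.062]
wrist_force: [1.2, 0.4, 0.0]
gripper_width: 0.002
```

Request:
step_arm(
  deltas=[
    [[3.4, 4.9, 0, 0, 0, 0, 1], [6.8, 9.8, 0, 0, 0, 0, 1], [10.2, 14.7, 0, 0, 0, 0, 1], [13.6, 19.6, 0, 0, 0, 0, 1], [17, 24.5, 0, 0, 0, 0, 1]],
  ],
)

```text
clock: 1.35
tcp_pos: [0.5612, 0.0175, 0.2299]
eef_rot: [-2.767, 1.569, 2.378]
wrist_force: [1.3, -1.0, -0.6]
gripper_width: 0.003
```

Request:
step_arm(
  deltas=[
    [[2.5, 3.6, 0, 0, 0, 0, 1], [5, 7.1, 0, 0, 0, 0, 1], [7.3, 10.5, 0, 0, 0, 0, 1], [7.3, 10.5, -4, 0, 0, 0, 1], [7.3, 10.5, -8, 0, 0, 0, 1]],
  ],
)

```text
clock: 1.98
tcp_pos: [0.6346, 0.1234, 0.1486]
eef_rot: [-2.977, 1.569, 2.169]
wrist_force: [0.7, -0.6, -0.1]
gripper_width: 0.002
```

Run:
```python
from h import *
s=sense();print(s['tcp_pos'],s['joints'],s['wrist_force']);print(R.from_euler('xyz',s['eef_rot']).as_matrix().round(3))
shot('top','t1.png');shot('side','s1.png')
```

```text
[0.63462483 0.12336854 0.14863064] [1.91261161e-01 5.08777937e-01 3.09619663e-02 1.09362490e+00
 1.49356770e-03 2.89886674e+00] [ 0.70335542 -0.5676616  -0.12453915]
[[-0.001  0.907  0.42 ]
 [ 0.001  0.42  -0.907]
 [-1.    -0.    -0.002]]
```

View pics/s1.png

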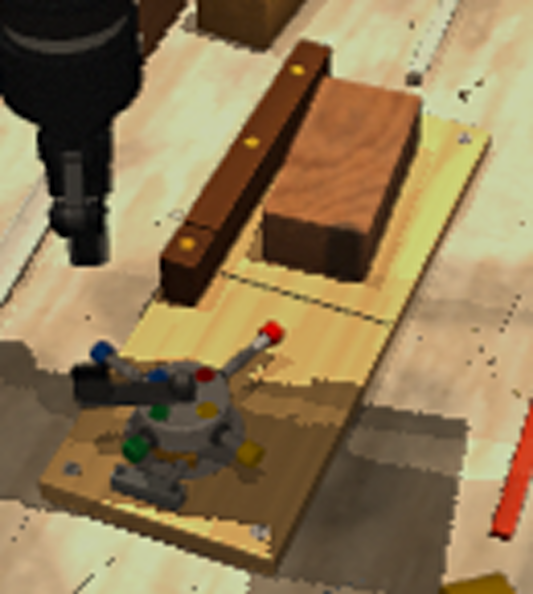

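The fingertip shows at about (90,262) in the side zoom. I'll compare that with the projection.

Run:
```python
from h import *
s=sense();p=s['tcp_pos']
print(zz('side',proj('side',[p,[p[0],p[1],.065],[.621,.149,.069],[.621,.149,.083]])))
```

```text
[[ 90.43877218 259.8016478 ]
 [ 98.7172878  354.53400611]
 [ 91.82598893 386.60371924]
 [ 90.33467798 370.46431279]]
```

Request:
step_arm(
  deltas=[
    [[0, 0, -4, 0, 0, 0, 1], [0, 0, -7, 0, 0, 0, 1], [0, 0, -8.3, 0, 0, 0, 1]],
  ],
)

```text
clock: 2.45
tcp_pos: [0.6295, 0.1217, 0.0608]
eef_rot: [-1.924, 1.557, -3.062]
wrist_force: [-0.1, 0.6, -0.6]
gripper_width: 0.003
```

```bash
cat > tab.py <<'E'
from h import *
import sys
f=np.load('fit.npz');ax=T(f['J'],(0,.13,0))[0,:2]
s=sense();p=s['tcp_pos'];print(p.round(4),s['wrist_force'].round(1))
M=R.from_euler('xyz',s['eef_rot']).as_matrix(); yaw=np.degrees(np.arctan2(M[1,1],M[0,1])); print('yaw',yaw)
for phi in map(float,sys.argv[1:]):
    a=np.radians(phi); off=.0175
    q=ax+.052*np.array([np.cos(a),np.sin(a)])+off*np.array([np.sin(a),-np.cos(a)])
    print(phi,((q-p[:2])*100).round(1),round((.0655-p[2])*100,1),'turn',round(phi-yaw,1))
E
python3 tab.py 20 27 33 39 45 51 57
```

```text
[0.6295 0.1217 0.0608] [-0.1  0.6 -0.6]
yaw 24.801762139959536
20.0 [-0.   0.5] 0.5 turn -4.8
27.0 [-0.1  1.2] 0.5 turn 2.2
33.0 [-0.2  1.7] 0.5 turn 8.2
39.0 [-0.4  2.3] 0.5 turn 14.2
45.0 [-0.6  2.8] 0.5 turn 20.2
51.0 [-0.9  3.3] 0.5 turn 26.2
57.0 [-1.2  3.8] 0.5 turn 32.2
```

Request:
step_arm(
  deltas=[
    [[0, 0.5, 0.5, 0, 0, 0, 1], [-0.1, 1.2, 0.5, 0, 0, 2, 1], [-0.2, 1.7, 0.5, 0, 0, 8, 1], [-0.4, 2.3, 0.5, 0, 0, 14, 1], [-0.6, 2.8, 0.5, 0, 0, 20, 1]],
  ],
)

```text
clock: 3.08
tcp_pos: [0.6247, 0.1509, 0.0678]
eef_rot: [-1.879, 1.56, -2.663]
wrist_force: [-0.2, -0.5, -0.1]
gripper_width: 0.001
```

```bash
python3 tab.py 45 51 57 63 69 75 81; python3 -c "
from h import *
shot('top','t2.png')"
```

```text
[0.6247 0.1509 0.0678] [-0.2 -0.5 -0.1]
yaw 45.10126796254603
45.0 [-0.1 -0.1] -0.2 turn -0.1
51.0 [-0.4  0.4] -0.2 turn 5.9
57.0 [-0.7  0.9] -0.2 turn 11.9
63.0 [-1.1  1.3] -0.2 turn 17.9
69.0 [-1.5  1.7] -0.2 turn 23.9
75.0 [-2.  2.] -0.2 turn 29.9
81.0 [-2.5  2.3] -0.2 turn 35.9
```

View pics/t2.png

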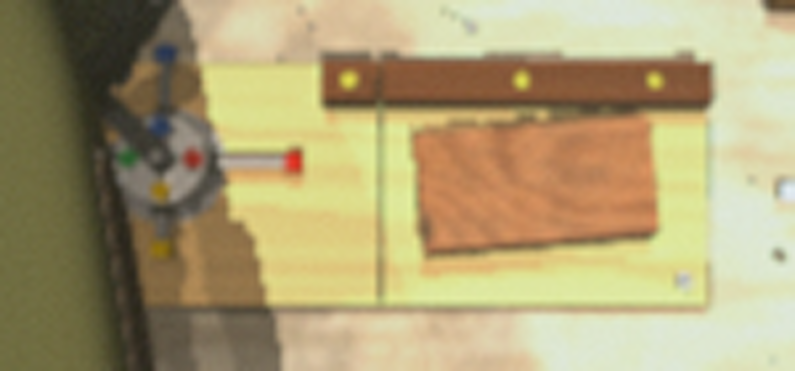

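The turret is now clicked with red along −y: red cap at (293,161), straight right of the axis at (160,158). I'll keep pushing the tab round.

Request:
step_arm(
  deltas=[
    [[-0.4, 0.4, -0.2, 0, 0, 6, 1], [-0.7, 0.9, -0.2, 0, 0, 12, 1], [-1.1, 1.3, -0.2, 0, 0, 18, 1], [-1.5, 1.7, -0.2, 0, 0, 24, 1], [-2, 2, -0.2, 0, 0, 30, 1]],
  ],
)

```text
clock: 3.75
tcp_pos: [0.6071, 0.1719, 0.0679]
eef_rot: [-1.336, 1.562, -1.591]
wrist_force: [2.7, 0.0, -1.0]
gripper_width: -0.002
```

```bash
python3 tab.py 75 80 85 90 94 98 102 106 110
```

```text
[0.6071 0.1719 0.0679] [ 2.7  0.  -1. ]
yaw 75.40168235807417
75.0 [-0.2 -0.1] -0.2 turn -0.4
80.0 [-0.6  0.2] -0.2 turn 4.6
85.0 [-1.1  0.4] -0.2 turn 9.6
90.0 [-1.5  0.5] -0.2 turn 14.6
94.0 [-1.9  0.6] -0.2 turn 18.6
98.0 [-2.3  0.7] -0.2 turn 22.6
102.0 [-2.6  0.8] -0.2 turn 26.6
106.0 [-3.   0.8] -0.2 turn 30.6
110.0 [-3.4  0.8] -0.2 turn 34.6
```

Contact is steady at about 2.7 N. Going on past the half-way point, slowly.

Request:
step_arm(
  deltas=[
    [[-0.5, 0.2, -0.2, 0, 0, 4, 1], [-0.9, 0.3, -0.2, 0, 0, 8, 1], [-1.3, 0.45, -0.2, 0, 0, 12, 1], [-1.6, 0.55, -0.2, 0, 0, 16, 1], [-1.9, 0.6, -0.2, 0, 0, 19, 1]],
  ],
)

```text
clock: 4.38
tcp_pos: [0.5906, 0.1795, 0.068]
eef_rot: [-0.673, 1.561, -0.595]
wrist_force: [1.9, 1.7, 0.2]
gripper_width: -0.005
```

```bash
python3 tab.py 98 102 106 110 114 118 122 126 130; python3 -c "
from h import *
shot('side','s3.png');shot('top','t3.png')"
```

```text
[0.5906 0.1795 0.068 ] [1.9 1.7 0.2]
yaw 94.50025246889973
98.0 [-0.6 -0. ] -0.2 turn 3.5
102.0 [-1.  0.] -0.2 turn 7.5
106.0 [-1.4  0.1] -0.2 turn 11.5
110.0 [-1.7  0.1] -0.2 turn 15.5
114.0 [-2.1  0. ] -0.2 turn 19.5
118.0 [-2.5 -0. ] -0.2 turn 23.5
122.0 [-2.9 -0.1] -0.2 turn 27.5
126.0 [-3.3 -0.2] -0.2 turn 31.5
130.0 [-3.6 -0.3] -0.2 turn 35.5
```

View pics/s3.png

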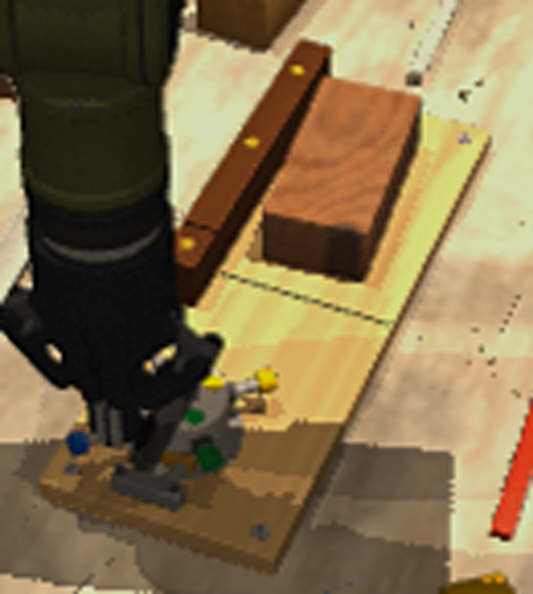

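View pics/t3.png

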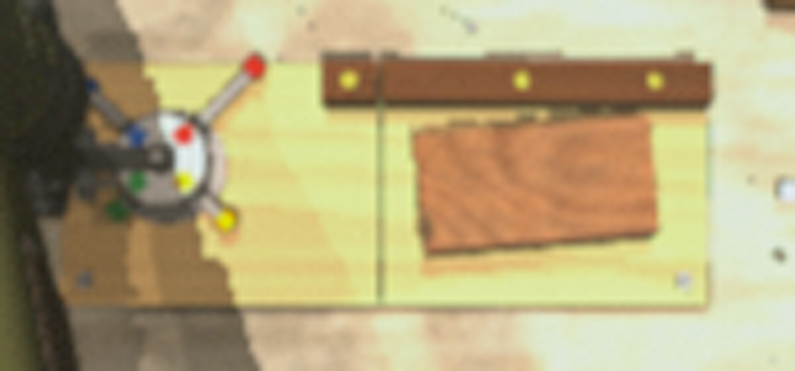

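Red at (254,66) sits at 45°, so the turret is right at the barrier. A little more push should send it over.

Request:
step_arm(
  deltas=[
    [[-0.4, 0, -0.2, 0, 0, 3, 1], [-0.8, 0, -0.2, 0, 0, 6, 1], [-1.2, 0, -0.2, 0, 0, 10, 1], [-1.6, 0, -0.2, 0, 0, 14, 1], [-2, 0, -0.2, 0, 0, 18, 1]],
  ],
)

```text
clock: 5.1
tcp_pos: [0.5707, 0.1796, 0.067]
eef_rot: [-0.697, 1.56, -0.305]
wrist_force: [-0.0, 0.7, 0.4]
gripper_width: -0.002
```

```bash
python3 tab.py 110 118 122 126 130; python3 -c "
from h import *
shot('top','t4.png')"
```

```text
[0.5707 0.1796 0.067 ] [-0.   0.7  0.4]
yaw 112.46765169256291
110.0 [0.2 0.1] -0.2 turn -2.5
118.0 [-0.5 -0. ] -0.2 turn 5.5
122.0 [-0.9 -0.1] -0.2 turn 9.5
126.0 [-1.3 -0.2] -0.2 turn 13.5
130.0 [-1.6 -0.3] -0.2 turn 17.5
```

View pics/t4.png

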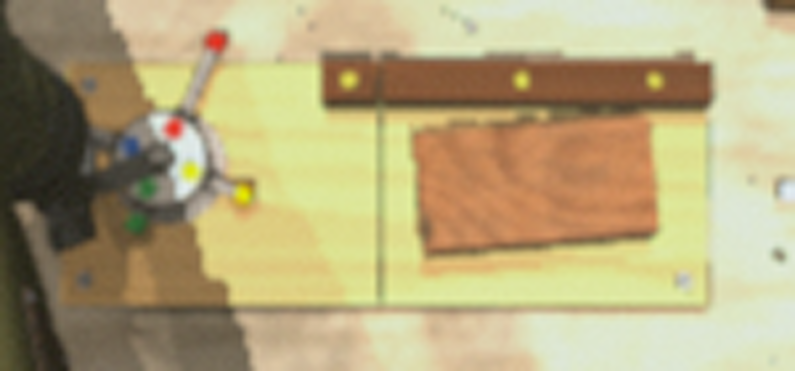

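Yellow at (243,193) is still about 20° short and may be resting on friction. Continuing to push.

Request:
step_arm(
  deltas=[
    [[-0.3, 0, -0.1, 0, 0, 4, 1], [-0.7, -0.1, -0.1, 0, 0, 8, 1], [-1.0, -0.15, -0.1, 0, 0, 11, 1], [-1.3, -0.2, -0.1, 0, 0, 14, 1], [-1.5, -0.3, -0.1, 0, 0, 16, 1]],
  ],
)

```text
clock: 5.78
tcp_pos: [0.5549, 0.1764, 0.0663]
eef_rot: [-0.775, 1.56, -0.102]
wrist_force: [0.1, -0.3, 0.4]
gripper_width: 0.003
```

```bash
python3 tab.py 126 130 133 135 137; python3 -c "
from h import *
shot('top','t5.png')"
```

```text
[0.5549 0.1764 0.0663] [ 0.1 -0.3  0.4]
yaw 128.55476356464578
126.0 [0.3 0.1] -0.1 turn -2.6
130.0 [-0.  0.] -0.1 turn 1.4
133.0 [-0.3 -0.1] -0.1 turn 4.4
135.0 [-0.5 -0.2] -0.1 turn 6.4
137.0 [-0.6 -0.3] -0.1 turn 8.4
```

View pics/t5.png

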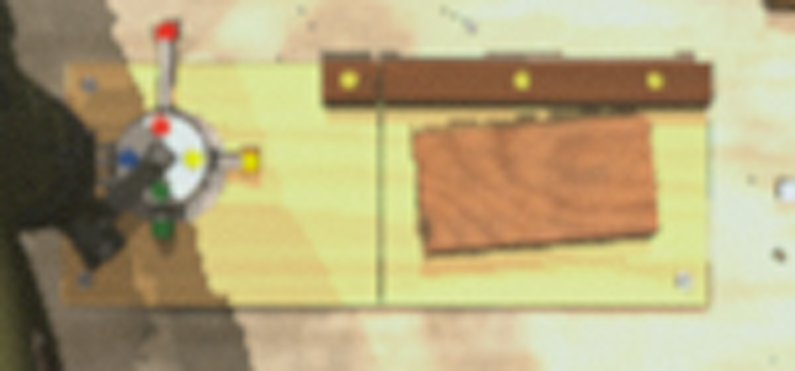

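Turret done: the yellow cap at (250,160) is level with the axis at (160,158), pointing along −y. There is no contact force. Backing off and rising.

Request:
step_arm(
  deltas=[
    [[0.8, 0.6, 0, 0, 0, 0, 1], [1.2, 1, 2, 0, 0, 0, 1], [1.2, 1, 6, 0, 0, 0, 1], [1.2, 1, 9, 0, 0, 0, 1], [0, -2, 9, 0, 0, 10, 0]],
  ],
)

```text
clock: 6.45
tcp_pos: [0.5587, 0.1585, 0.1595]
eef_rot: [-0.676, 1.552, 0.179]
wrist_force: [0.9, -0.4, -1.3]
gripper_width: 0.201
```

```bash
python3 tab.py; python3 -c "
from h import *
print(sense()['joints'])
f=np.load('fit.npz');print(T(f['J'],[(-.046,-.094,0),(-.085,-.094,0)]))"
```

```text
[0.5587 0.1585 0.1595] [ 0.9 -0.4 -1.3]
yaw 138.97511178474267
[ 0.27748228  0.37858866 -0.1560459   1.01756575 -0.00183971  0.99339933]
[[ 0.52770994 -0.09851568  0.        ]
 [ 0.48871016 -0.0983835   0.        ]]
```

Request:
step_arm(
  deltas=[
    [[-1.6, -5.2, 0, 0, 0, 8, -1], [-3.2, -10.4, 0, 0, 0, 16, -1], [-4.8, -15.6, 0, 0, 0, 25, -1], [-6.4, -20.8, 0, 0, 0, 33, -1], [-7.9, -25.9, 0, 0, 0, 41, -1]],
  ],
)

```text
clock: 7.08
tcp_pos: [0.4801, -0.1022, 0.1601]
eef_rot: [-0.752, 1.551, 0.823]
wrist_force: [0.8, 0.0, 0.2]
gripper_width: 0.998
```

```bash
python3 -c "
from h import *
s=sense();print(s['joints'],s['tcp_pos'],R.from_euler('xyz',s['eef_rot']).as_matrix().round(3))
shot('top','t6.png');shot('side','s6.png')"
```

```text
[-0.22060702  0.23844237 -0.36213461  0.96044265  0.01678606 -0.22410806] [ 0.48012265 -0.10215923  0.16005229] [[ 0.013 -1.    -0.004]
 [ 0.014 -0.003  1.   ]
 [-1.    -0.013  0.014]]
```

View pics/t6.png

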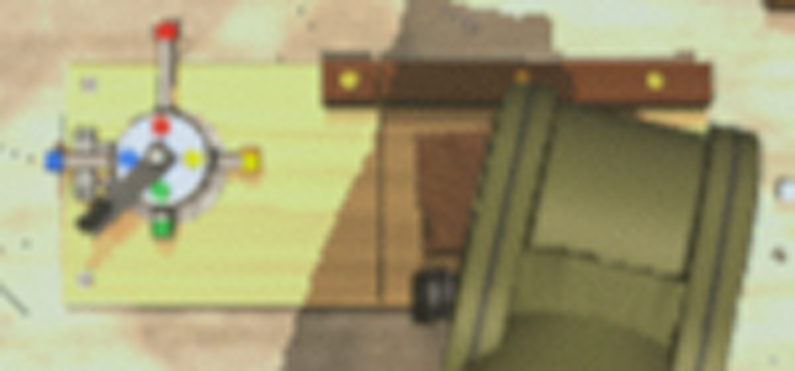

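View pics/s6.png

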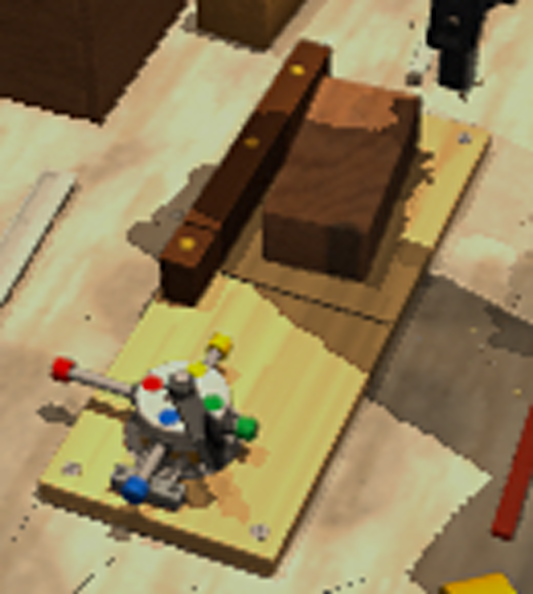

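The turret is at the yellow click: yellow cap at (250,160) in the top zoom, tab toward (−x,+y). Descending beside the block.

Request:
step_arm(
  deltas=[
    [[-0.5, 0, -4, 0, 0, 0, -1], [-0.5, 0, -8, 0, 0, 0, -1], [-0.5, 0, -11.5, 0, 0, 0, -1], [-0.5, 0, -12.8, 0, 0, 0, -1], [-0.5, 0, -12.8, 0, 0, 0, -1]],
  ],
)

```text
clock: 7.8
tcp_pos: [0.4742, -0.1042, 0.0316]
eef_rot: [-0.689, 1.554, 0.875]
wrist_force: [0.6, 0.5, 0.5]
gripper_width: 1.001
```

Request:
step_arm(
  deltas=[
    [[1, 0.5, 0, 0, 0, 0, -1], [2, 0.5, 0, 0, 0, 0, -1], [2.5, 0.5, 0, 0, 0, 0, -1], [2.9, 0.5, 0, 0, 0, 0, -1], [3.3, 0.5, 0, 0, 0, 0, -1]],
  ],
)

```text
clock: 8.43
tcp_pos: [0.5074, -0.0992, 0.0317]
eef_rot: [-0.68, 1.554, 0.884]
wrist_force: [0.1, 0.4, -0.1]
gripper_width: 1.002
```

Request:
step_arm(
  deltas=[
    [[0.3, 0, 0, 0, 0, 0, -1], [0.6, 0, 0, 0, 0, 0, -1], [0.9, 0, 0, 0, 0, 0, -1], [1.2, 0, 0, 0, 0, 0, -1], [1.4, 0, 0, 0, 0, 0, -1]],
  ],
)

```text
clock: 9.05
tcp_pos: [0.5215, -0.0994, 0.0316]
eef_rot: [-0.687, 1.554, 0.877]
wrist_force: [-1.7, 0.1, 0.9]
gripper_width: 1.0
```

```bash
python3 -c "
from h import *
shot('side','s7.png');shot('top','t7.png')"
```

```text
(no output)
```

View pics/s7.png

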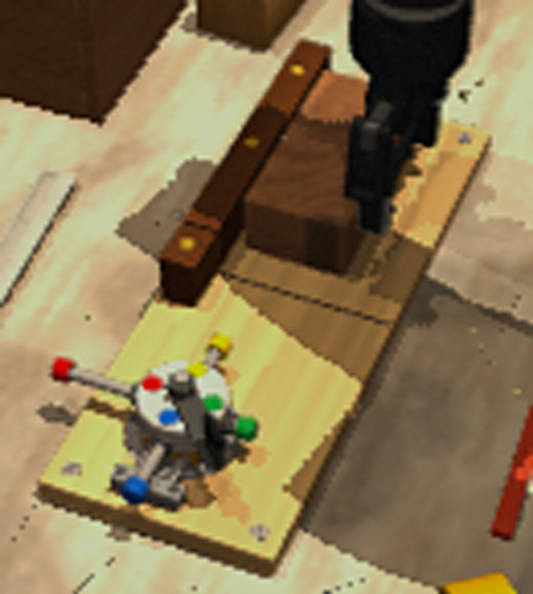

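The block's near end has moved toward the fence (end corner from about (265,212) to (247,200)) and is nearly square. Pushing on until the force rises.

Request:
step_arm(
  deltas=[
    [[0.2, 0, 0, 0, 0, 0, -1], [0.4, 0, 0, 0, 0, 0, -1], [0.55, 0, 0, 0, 0, 0, -1]],
  ],
)

```text
clock: 9.52
tcp_pos: [0.5276, -0.0995, 0.0316]
eef_rot: [-0.736, 1.554, 0.828]
wrist_force: [-0.6, -0.6, 0.5]
gripper_width: 1.001
```

Request:
step_arm(
  deltas=[
    [[0.15, 0, 0, 0, 0, 0, -1], [0.25, 0, 0, 0, 0, 0, -1]],
  ],
)

```text
clock: 9.78
tcp_pos: [0.5279, -0.0994, 0.0315]
eef_rot: [-0.529, 1.556, 1.035]
wrist_force: [-8.2, -1.1, 6.5]
gripper_width: 1.0
```

Fence contact: 8 N at x = 0.528, as predicted. Backing off and going up round to the end face.

Request:
step_arm(
  deltas=[
    [[-0.6, 0, 0, 0, 0, 0, -1], [-2.5, 0, 1, 0, 0, 0, -1], [-3, 0, 6, 0, 0, -8, -0.2], [-3, -3, 10, 0, 0, -18, 0.3], [-2, -7, 11, 0, 0, -28, 0.35]],
  ],
)

```text
clock: 10.4
tcp_pos: [0.5104, -0.1703, 0.1451]
eef_rot: [-0.798, 1.55, 0.274]
wrist_force: [0.9, 0.4, -1.8]
gripper_width: 0.376
```

```bash
cat > st.py <<'E'
from h import *
s=sense();print(s['clock'],s['joints'].round(3),s['tcp_pos'].round(4),s['wrist_force'].round(1),s['gripper_width']);print(R.from_euler('xyz',s['eef_rot']).as_matrix().round(3))
E
python3 st.py
```

```text
10.4 [-0.329  0.321 -0.285  0.948  0.012  0.17 ] [ 0.5104 -0.1703  0.1451] [ 0.9  0.4 -1.8] 0.3763678023432994
[[ 0.02  -0.878  0.478]
 [ 0.006  0.479  0.878]
 [-1.    -0.015  0.014]]
```

Request:
step_arm(
  deltas=[
    [[1.5, -1, 0.5, 0, 0, -10, 0.35], [3, -2, 0.5, 0, 0, -20, 0.35], [4.5, -3, 0.5, 0, 0, -30, 0.35], [5.7, -3.6, 0.5, 0, 0, -40, 0.35], [5.7, -3.6, 0.5, 0, 0, -50, 0.35]],
  ],
)

```text
clock: 11.02
tcp_pos: [0.5694, -0.2071, 0.1503]
eef_rot: [-0.75, 1.547, -0.557]
wrist_force: [-0.3, 0.8, -0.0]
gripper_width: 0.325
```

```bash
python3 st.py; python3 -c "
from h import *
shot('side','s8.png');shot('top','t8.png')"
```

```text
11.025 [-0.346  0.423 -0.111  1.015 -0.005  1.031] [ 0.5694 -0.2071  0.1503] [-0.3  0.8 -0. ] 0.3245822742466372
[[ 0.02  -0.192  0.981]
 [-0.012  0.981  0.192]
 [-1.    -0.016  0.017]]
```

View pics/s8.png

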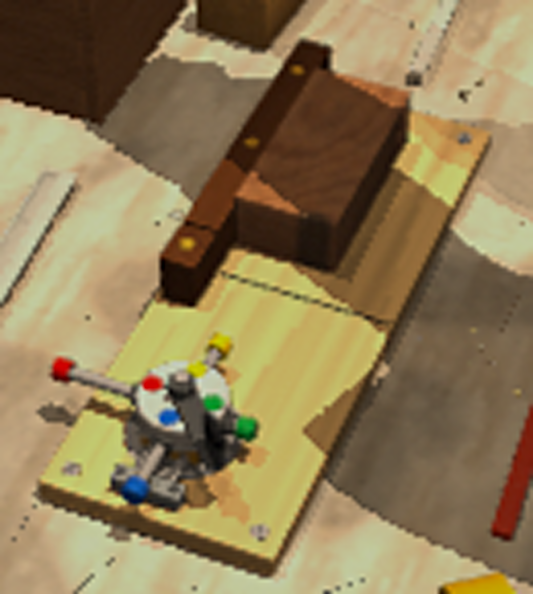

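View pics/t8.png

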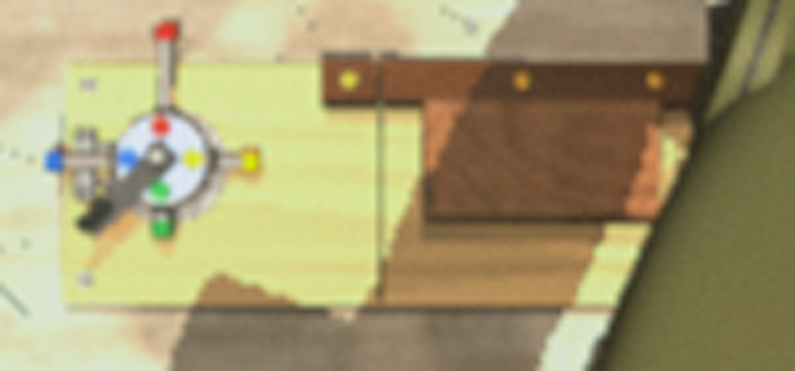

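The block is square against the fence, ends at about x = 425 and 659 in the top zoom, far face along the fence edge. Descending behind its end.

Request:
step_arm(
  deltas=[
    [[-0.2, 0, -4, 0, 0, -6, 0.35], [-0.2, 0, -8, 0, 0, -11, 0.35], [-0.2, 0, -11, 0, 0, -11, 0.35], [-0.2, 0, -12, 0, 0, -11, 0.35], [-0.2, 0, -12, 0, 0, -11, 0.35]],
  ],
)

```text
clock: 11.75
tcp_pos: [0.5665, -0.2065, 0.0302]
eef_rot: [-0.766, 1.549, -0.757]
wrist_force: [-0.3, 0.3, -0.1]
gripper_width: 0.323
```

```bash
python3 st.py; python3 -c "
from h import *
shot('side','s9.png')"
```

```text
11.75 [-0.345  0.525 -0.285  0.741 -0.009  1.217] [ 0.5665 -0.2065  0.0302] [-0.3  0.3 -0.1] 0.3234767862302948
[[ 0.016 -0.009  1.   ]
 [-0.015  1.     0.009]
 [-1.    -0.015  0.016]]
```

View pics/s9.png

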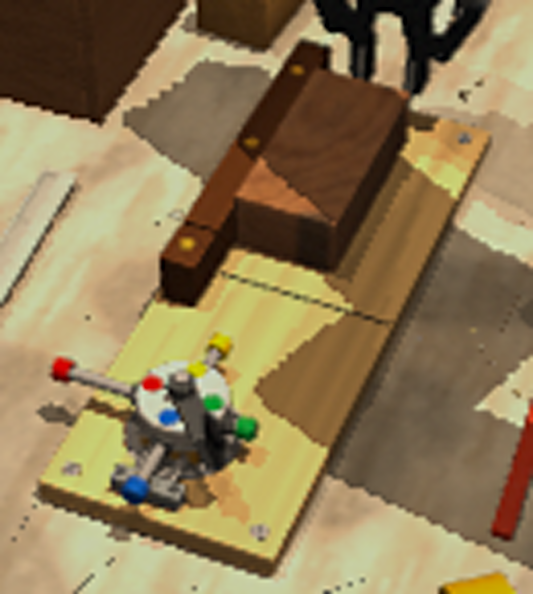

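Request:
step_arm(
  deltas=[
    [[0, 1, 0, 0, 0, 0, 0.35], [0, 1.8, 0, 0, 0, 0, 0.35], [0, 2.2, 0, 0, 0, 0, 0.35], [0, 2.6, 0, 0, 0, 0, 0.35], [0, 3.1, 0, 0, 0, 0, 0.35]],
  ],
)

```text
clock: 12.42
tcp_pos: [0.5678, -0.1765, 0.0316]
eef_rot: [-0.766, 1.545, -0.758]
wrist_force: [-0.5, -3.0, 3.4]
gripper_width: 0.329
```

Request:
step_arm(
  deltas=[
    [[0, 0.5, 0, 0, 0, 0, 0.35], [0, 1, 0, 0, 0, 0, 0.35], [0, 1.5, 0, 0, 0, 0, 0.35], [0, 2, 0, 0, 0, 0, 0.35], [0, 2.5, 0, 0, 0, 0, 0.35]],
  ],
)

```text
clock: 13.05
tcp_pos: [0.5678, -0.1512, 0.0316]
eef_rot: [-0.768, 1.545, -0.76]
wrist_force: [0.2, -2.8, 1.6]
gripper_width: 0.326
```

Request:
step_arm(
  deltas=[
    [[0, 0.5, 0, 0, 0, 0, 0.35], [0, 1, 0, 0, 0, 0, 0.35], [0, 1.5, 0, 0, 0, 0, 0.35], [0, 2, 0, 0, 0, 0, 0.35], [0, 2.5, 0, 0, 0, 0, 0.35]],
  ],
)

```text
clock: 13.68
tcp_pos: [0.5678, -0.1259, 0.0316]
eef_rot: [-0.768, 1.545, -0.76]
wrist_force: [-0.9, -2.7, 2.9]
gripper_width: 0.331
```

```bash
python3 st.py; python3 -c "
from h import *
shot('side','s10.png');shot('top','t10.png')"
```

```text
13.675 [-0.211  0.492 -0.343  0.714 -0.013  1.352] [ 0.5678 -0.1259  0.0316] [-0.9 -2.7  2.9] 0.33058942195010577
[[ 0.019 -0.008  1.   ]
 [-0.018  1.     0.008]
 [-1.    -0.018  0.019]]
```

View pics/s10.png

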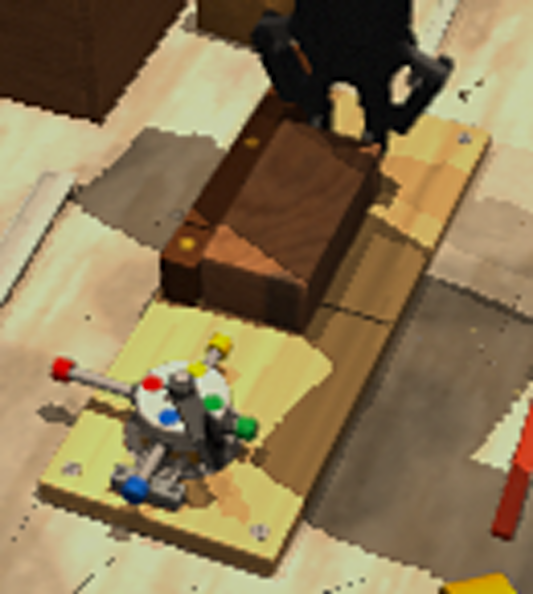

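View pics/t10.png

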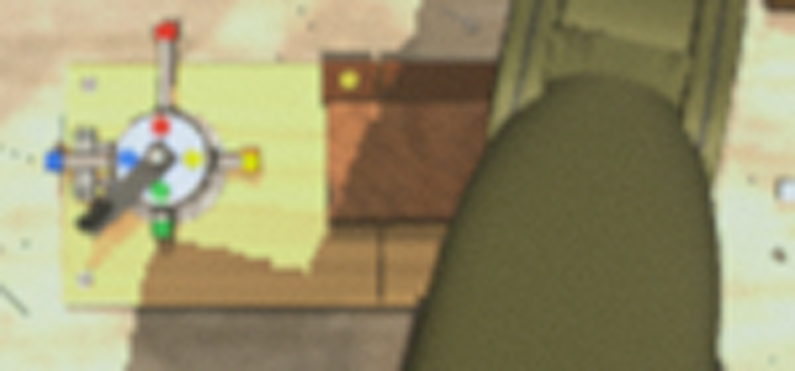

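Block end is at about x = 328 in the top zoom, still along the fence, with the stop face at about 258. Going on, slower.

Request:
step_arm(
  deltas=[
    [[0, 0.5, 0, 0, 0, 0, 0.35], [0, 1, 0, 0, 0, 0, 0.35], [0, 1.5, 0, 0, 0, 0, 0.35], [0, 2, 0, 0, 0, 0, 0.35], [0, 2.4, 0, 0, 0, 0, 0.35]],
  ],
)

```text
clock: 14.4
tcp_pos: [0.5676, -0.1009, 0.0315]
eef_rot: [-0.741, 1.546, -0.732]
wrist_force: [0.3, -3.2, 0.5]
gripper_width: 0.326
```

Request:
step_arm(
  deltas=[
    [[0, 0.3, 0, 0, 0, 0, 0.35], [0, 0.6, 0, 0, 0, 0, 0.35], [0, 0.8, 0, 0, 0, 0, 0.35], [0, 1, 0, 0, 0, 0, 0.35]],
  ],
)

```text
clock: 14.9
tcp_pos: [0.5676, -0.0908, 0.0314]
eef_rot: [-0.745, 1.546, -0.737]
wrist_force: [0.2, -2.5, 1.3]
gripper_width: 0.324
```

```bash
python3 -c "
from h import *
shot('side','s11.png');shot('top','t11.png')"
```

```text
(no output)
```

View pics/s11.png

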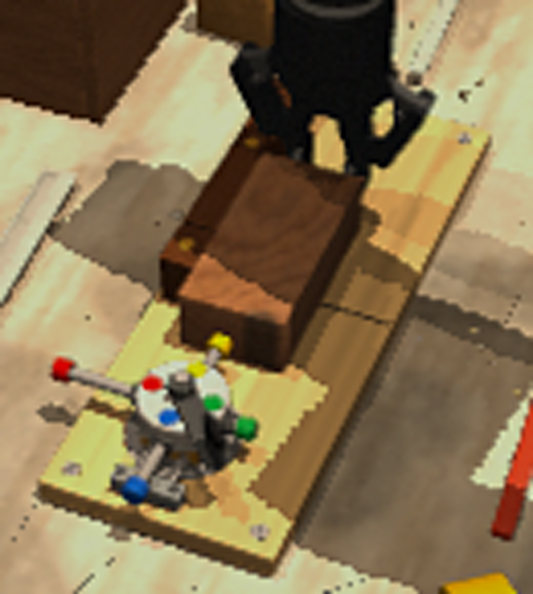

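View pics/t11.png

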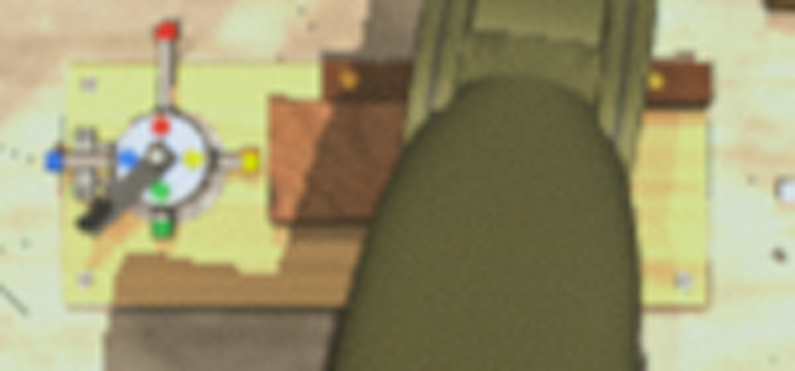

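Gap left: end face at x≈269 against cap at 259, about 6–7 mm. Closing in with 1–2 mm steps.

Request:
step_arm(
  deltas=[
    [[0, 0.2, 0, 0, 0, 0, 0.35], [0, 0.4, 0, 0, 0, 0, 0.35], [0, 0.5, 0, 0, 0, 0, 0.35]],
  ],
)

```text
clock: 15.38
tcp_pos: [0.5676, -0.0855, 0.0315]
eef_rot: [-0.73, 1.546, -0.721]
wrist_force: [-0.2, -2.3, 1.8]
gripper_width: 0.326
```

Request:
step_arm(
  deltas=[
    [[0, 0.1, 0, 0, 0, 0, 0.35], [0, 0.2, 0, 0, 0, 0, 0.35]],
  ],
)

```text
clock: 15.62
tcp_pos: [0.5676, -0.084, 0.0315]
eef_rot: [-0.775, 1.545, -0.766]
wrist_force: [-0.7, -5.4, 1.6]
gripper_width: 0.321
```

Request:
step_arm(
  deltas=[
    [[0, 0.15, 0, 0, 0, 0, 0.35], [0, 0.15, 0, 0, 0, 0, 0.35]],
  ],
)

```text
clock: 15.88
tcp_pos: [0.5676, -0.084, 0.0315]
eef_rot: [-0.865, 1.543, -0.857]
wrist_force: [-0.4, -7.0, 1.5]
gripper_width: 0.322
```

The block is stopped: y stays at −0.084 (predicted −0.0837) while the force rises to 7 N. Backing off to look.

Request:
step_arm(
  deltas=[
    [[0, -0.5, 0, 0, 0, 0, 0.35], [0, -2.5, 0, 0, 0, 0, 0.35], [0, -3, 4, 0, 0, 0, 0.35], [0, -5, 9, 0, 0, 0, 0.35], [-2, -10, 12, 0, 0, 0, 0.35]],
  ],
)

```text
clock: 16.5
tcp_pos: [0.5498, -0.1846, 0.1541]
eef_rot: [-0.762, 1.54, -0.75]
wrist_force: [-0.1, -1.1, 0.2]
gripper_width: 0.326
```

Request:
step_arm(
  deltas=[
    [[-4, -4, 0, 0, 0, 10, 0], [-8, -8, 0, 0, 0, 20, -0.5], [-12, -11, 0, 0, 0, 30, -1], [-15, -11, 0, 0, 0, 40, -1], [-15, -11, 0, 0, 0, 50, -1]],
  ],
)

```text
clock: 17.12
tcp_pos: [0.3966, -0.295, 0.1539]
eef_rot: [-0.694, 1.541, 0.192]
wrist_force: [0.1, 0.5, -0.1]
gripper_width: 1.0
```

```bash
python3 st.py; python3 -c "
from h import *
shot('side','s12.png');shot('top','t12.png')"
```

```text
17.125 [-0.654  0.242 -0.375  0.934  0.022  0.031] [ 0.3966 -0.295   0.1539] [ 0.1  0.5 -0.1] 0.9997147033002695
[[ 0.029 -0.774  0.632]
 [ 0.006  0.632  0.775]
 [-1.    -0.019  0.023]]
```

View pics/s12.png

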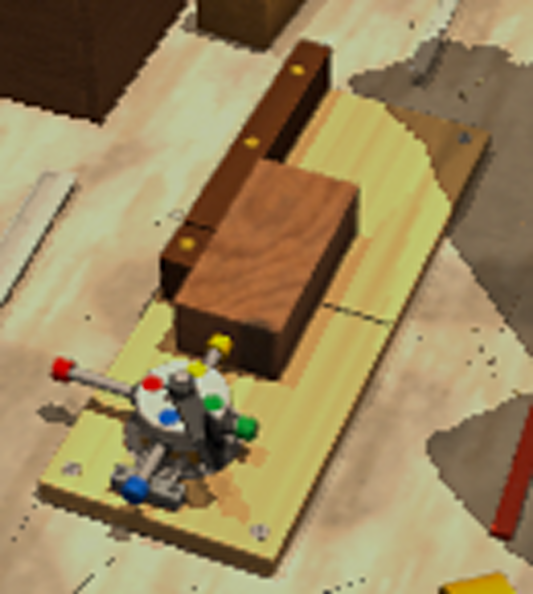

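View pics/t12.png

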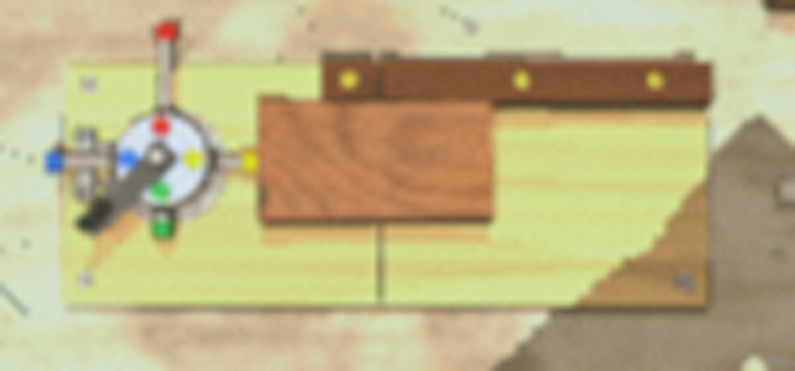

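The end rests at the yellow cap and the block lies along the fence (top edge y 98–100 px in the top zoom). There is plenty of time, so I'll check squareness with a second gentle two-finger push to the fence, then touch the end again.

Request:
step_arm(
  deltas=[
    [[2, 5.5, 0, 0, 0, 8, -1], [4, 11, 0, 0, 0, 16, -1], [6, 16.5, 0, 0, 0, 24, -1], [8, 22, 0, 0, 0, 32, -1], [9.3, 27.5, 0, 0, 0, 39, -1]],
  ],
)

```text
clock: 17.85
tcp_pos: [0.4933, -0.0186, 0.1543]
eef_rot: [-0.772, 1.538, 0.792]
wrist_force: [0.2, -0.1, -0.3]
gripper_width: 1.001
```

Request:
step_arm(
  deltas=[
    [[0, 0, -4, 0, 0, 0, -1], [0, 0, -8, 0, 0, 0, -1], [0, 0, -11, 0, 0, 0, -1], [0, 0, -12.3, 0, 0, 0, -1], [0.8, 0, -12.3, 0, 0, 0, -1]],
  ],
)

```text
clock: 18.48
tcp_pos: [0.5006, -0.0186, 0.0307]
eef_rot: [-0.712, 1.54, 0.85]
wrist_force: [-0.2, 0.6, 1.0]
gripper_width: 0.999
```

```bash
python3 st.py
```

```text
18.475 [-0.053  0.384 -0.543  0.624  0.024 -0.044] [ 0.5006 -0.0186  0.0307] [-0.2  0.6  1. ] 0.9986389768255636
[[ 0.021 -1.     0.008]
 [ 0.023  0.008  1.   ]
 [-1.    -0.02   0.024]]
```

Request:
step_arm(
  deltas=[
    [[0.7, 0, 0, 0, 0, 0, -1], [1.4, 0, 0, 0, 0, 0, -1], [2, 0, 0, 0, 0, 0, -1], [2.3, 0, 0, 0, 0, 0, -1], [2.5, 0, 0, 0, 0, 0, -1]],
  ],
)

```text
clock: 19.1
tcp_pos: [0.5257, -0.0185, 0.0308]
eef_rot: [-0.711, 1.54, 0.852]
wrist_force: [1.0, -0.2, -0.0]
gripper_width: 0.995
```

Request:
step_arm(
  deltas=[
    [[0.1, 0, 0, 0, 0, 0, -1], [0.2, 0, 0, 0, 0, 0, -1], [0.3, 0, 0, 0, 0, 0, -1]],
  ],
)

```text
clock: 19.48
tcp_pos: [0.5269, -0.0184, 0.0305]
eef_rot: [-0.625, 1.541, 0.938]
wrist_force: [-4.1, 1.0, 1.5]
gripper_width: 1.003
```

Request:
step_arm(
  deltas=[
    [[0.15, 0, 0, 0, 0, 0, -1], [0.25, 0, 0, 0, 0, 0, -1], [0.25, 0, 0, 0, 0, 0, -1]],
  ],
)

```text
clock: 19.85
tcp_pos: [0.5284, -0.0182, 0.0303]
eef_rot: [-0.562, 1.542, 1.001]
wrist_force: [-5.4, 0.2, 3.7]
gripper_width: 0.996
```

Request:
step_arm(
  deltas=[
    [[0.2, 0, 0, 0, 0, 0, -1], [0.3, 0, 0, 0, 0, 0, -1], [0.3, 0, 0, 0, 0, 0, -1]],
  ],
)

```text
clock: 20.23
tcp_pos: [0.5283, -0.018, 0.0299]
eef_rot: [-0.385, 1.544, 1.179]
wrist_force: [-8.3, 0.1, 5.8]
gripper_width: 1.0
```

It holds firm against the fence at x = 0.5283 with 8 N. Backing off to re-touch the end.

Request:
step_arm(
  deltas=[
    [[-0.6, 0, 0, 0, 0, 0, -1], [-2.5, 0, 0.5, 0, 0, 0, -1], [-3, 0, 5, 0, 0, -8, -0.2], [-3, -5, 10, 0, 0, -18, 0.3], [-2, -10, 11, 0, 0, -28, 0.35]],
  ],
)

```text
clock: 20.85
tcp_pos: [0.5112, -0.119, 0.1433]
eef_rot: [-0.581, 1.539, 0.49]
wrist_force: [1.6, 0.0, -0.8]
gripper_width: 0.38
```

Request:
step_arm(
  deltas=[
    [[1.5, 0, 0.5, 0, 0, -10, 0.35], [3, 0, 0.5, 0, 0, -20, 0.35], [4.5, 0, 0.5, 0, 0, -30, 0.35], [5.7, 0, 0.5, 0, 0, -40, 0.35], [5.7, 0, 0.5, 0, 0, -50, 0.35]],
  ],
)

```text
clock: 21.48
tcp_pos: [0.5707, -0.1195, 0.1486]
eef_rot: [-0.571, 1.535, -0.378]
wrist_force: [0.7, -0.8, 0.2]
gripper_width: 0.326
```

```bash
python3 st.py;  python3 -c "
from h import *
shot('top','t13.png');shot('side','s13.png')"
```

```text
21.475 [-0.203  0.378 -0.188  0.97  -0.006  1.175] [ 0.5707 -0.1195  0.1486] [ 0.7 -0.8  0.2] 0.32603883651330445
[[ 0.033 -0.191  0.981]
 [-0.013  0.981  0.192]
 [-0.999 -0.019  0.03 ]]
```

View pics/t13.png

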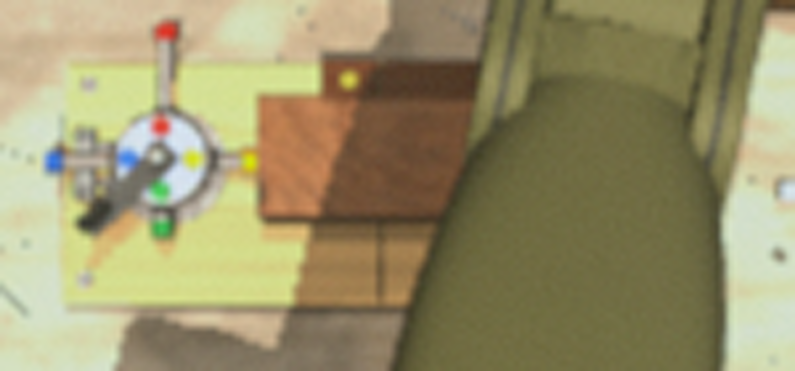

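The near corner moved about 1.5 mm toward the fence (y 222 → 219 px). Touching the end again.

Request:
step_arm(
  deltas=[
    [[-0.4, 0, -4, 0, 0, -6, 0.35], [-0.4, 0, -8, 0, 0, -11, 0.35], [-0.4, 0, -10.8, 0, 0, -11, 0.35], [-0.4, 0, -11.8, 0, 0, -11, 0.35], [-0.4, 0.8, -11.8, 0, 0, -11, 0.35]],
  ],
)

```text
clock: 22.2
tcp_pos: [0.5658, -0.1115, 0.0304]
eef_rot: [-0.577, 1.536, -0.57]
wrist_force: [0.6, -0.1, 0.4]
gripper_width: 0.325
```

Request:
step_arm(
  deltas=[
    [[0, 0.7, 0, 0, 0, 0, 0.35], [0, 1.4, 0, 0, 0, 0, 0.35], [0, 2, 0, 0, 0, 0, 0.35], [0, 2.4, 0, 0, 0, 0, 0.35], [0, 2.6, 0, 0, 0, 0, 0.35]],
  ],
)

```text
clock: 22.82
tcp_pos: [0.5658, -0.0852, 0.0305]
eef_rot: [-0.578, 1.536, -0.57]
wrist_force: [0.1, -0.2, 0.2]
gripper_width: 0.326
```

Request:
step_arm(
  deltas=[
    [[0, 0.1, 0, 0, 0, 0, 0.35], [0, 0.2, 0, 0, 0, 0, 0.35], [0, 0.2, 0, 0, 0, 0, 0.35]],
  ],
)

```text
clock: 23.2
tcp_pos: [0.5658, -0.0842, 0.0306]
eef_rot: [-0.62, 1.535, -0.613]
wrist_force: [-0.3, -3.9, -0.7]
gripper_width: 0.327
```

Request:
step_arm(
  deltas=[
    [[0, 0.1, 0, 0, 0, 0, 0.35], [0, 0.2, 0, 0, 0, 0, 0.35], [0, 0.2, 0, 0, 0, 0, 0.35]],
  ],
)

```text
clock: 23.58
tcp_pos: [0.5659, -0.0841, 0.0306]
eef_rot: [-0.705, 1.533, -0.7]
wrist_force: [0.2, -7.9, -0.4]
gripper_width: 0.326
```

Firm on the stop again at y = −0.084 with 8 N. Retreating clear and taking a last look.

Request:
step_arm(
  deltas=[
    [[0, -0.5, 0, 0, 0, 0, 0.35], [0, -2.5, 0, 0, 0, 0, 0.35], [0, -3, 4, 0, 0, 0, 0.35], [0, -5, 9, 0, 0, 0, 0.35], [-2, -10, 12, 0, 0, 0, 0.35]],
  ],
)

```text
clock: 24.2
tcp_pos: [0.5483, -0.1847, 0.1534]
eef_rot: [-0.633, 1.529, -0.624]
wrist_force: [0.6, 0.1, 0.7]
gripper_width: 0.325
```

Request:
step_arm(
  deltas=[
    [[-4, -4, 0, 0, 0, 0, 0.35], [-8, -8, 0, 0, 0, 0, 0.35], [-12, -12, 0, 0, 0, 0, 0.35], [-16, -14, 0, 0, 0, 0, 0.35], [-17, -14, 0, 0, 0, 0, 0.35]],
  ],
)

```text
clock: 24.82
tcp_pos: [0.3757, -0.326, 0.1534]
eef_rot: [-0.621, 1.529, -0.616]
wrist_force: [0.1, 0.6, 0.4]
gripper_width: 0.325
```

```bash
python3 st.py; python3 -c "
from h import *
shot('side','s14.png');shot('top','t14.png')
cv2.imwrite('pics/top14.png',optics.snapshot('top')[:,:,::-1])"
```

```text
24.825 [-0.717  0.232 -0.391  0.907  0.004  0.849] [ 0.3757 -0.326   0.1534] [0.1 0.6 0.4] 0.32538212485187445
[[ 0.034 -0.004  0.999]
 [-0.024  1.     0.005]
 [-0.999 -0.024  0.034]]
```

View pics/s14.png

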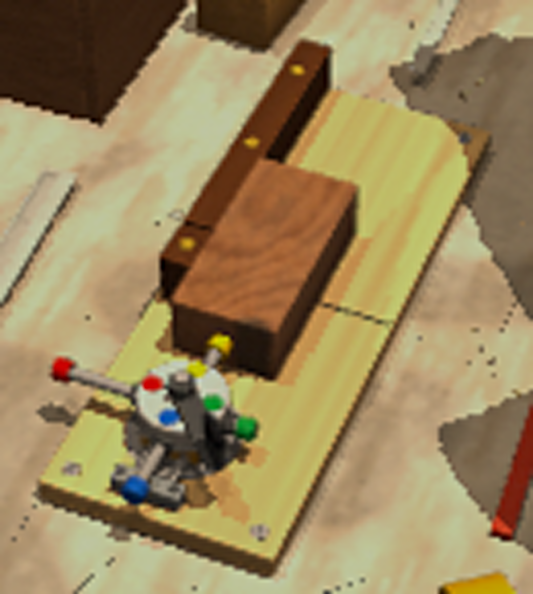

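View pics/t14.png

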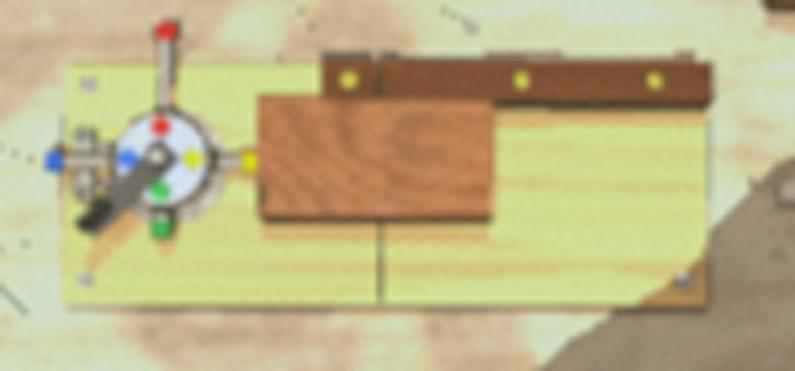

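View pics/top14.png

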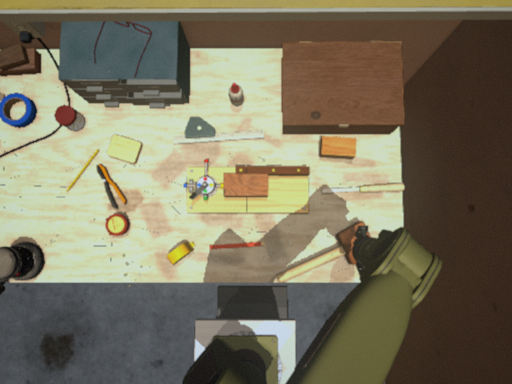

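The last pictures show the block flat along the fence, its end at x≈258 px against the yellow cap, and the tools where they were. The arm is clear, with no force at the wrist. Handing in.

```bash
python3 -c "
from bench import order,sense
print(order.close_job(), sense()['clock'])"
```

```text
the job is handed in; nothing more can be done
the job is handed in; nothing more can be done
```

The jig is set to the yellow length and I handed the job in at about 25 s.

- **Turret:** it started between two clicks at about 4.40 rad. I pushed the tab counter-clockwise about 108° with the closed fingers, at 2–3 N, until the yellow stop clicked in pointing along −y at the block.
- **Block:** I pushed it square to the fence with two fingers, about 8 N at contact. I then slid it along the fence to the stop, with about 3 N while sliding and 7 N at contact.
- **Correction:** after that slide the near end was about 1–1.5 mm off the fence. I repeated the fence push (8 N, held firm) and touched the end again (8 N). It stopped at y = −0.084 both times, close to the predicted −0.0837.
- **Last checks:** the final pictures show yellow still in line, the block end at the cap, the block parallel to the fence and the tools where they were. The wrist force was about zero.
- **Camera fit:** the side camera disagreed with the jig fit by up to 2.4 pixels at a few points, roughly 4–5 mm. For the final position I relied on contact forces as well as the pictures.

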